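# Close up the marbling supply chest

## Robot

A 6-joint arm with a two-finger parallel gripper is mounted at the origin on the work surface. World frame = base frame: x ahead of the robot, y to its left, z up, the work surface at z = 0. Lengths are in m, angles in rad, forces in N, time in s.
With the tool pointing down it reaches from about 0.35 to 0.975 m from the base axis. Payload 4.9 kg.
Tool frame: the origin (TCP) lies at the very end of the fingers, on their centre line; the grasp point (between the pads) lies 19 mm behind it (ctrl.tcp_to_grasp is the z of the grasp point in the tool frame, in m); z points along the fingers, y is the line along which they close (so a half turn about z gives the same grasp; the last joint's range is limited). The gripper opens to 85 mm and grips with 20 to 120 N. Pads are 22 mm wide; open, the fingers measure 114 mm over their backs; the gripper's body (76 mm by 85 mm) begins 54 mm behind the grasp point. The pads swing forward as they close: fully open they stand 13 mm farther back than shut.
Start: joints at [1.18, 0.053, 1.613, -0, 1.476, -0.119], TCP at [0.168, 0.602, 0.231] pointing down, gripper open.
Joint ranges: [-3.01, 3.01], [-1.01, 2.22], [0.06, 2.58], [-1.02, 4.17], [0.09, 2.62], [-3.14, 3.14]. Speed limits (rad/s): [2.57, 2.57, 3.14, 3.14, 3.14, 3.14].

## Interface

Orientations are given as a rotation vector (axis times angle).
In Python, from station import ctrl, eyes, job, nets gives the robot as it stands. The module is installed in compiled form; this text tells all that it offers.
- The arm moves only by the tool jog_arm, never from a script. Its argument "commands" is one flat list of numbers, 7 for each row, row after row: the shift along the tool's x, y, z each as a share of 0.06 m, from -1 to 1, then the turn, a rotation vector about the tool's x, y, z each as a share of 0.1 rad, from -1 to 1, then the finger opening in mm, from 0 to 85.4. In form: [x, y, z, ax, ay, az, grip, x, y, z, ax, ay, az, grip, ...]. A call has 1 to 20 rows; each row shifts and turns the commanded pose from where the row before left it, along the tool's axes as they then stand; what a row does not reach is not made up. A row lasts 1/8 s, in which the tool goes at most 62.5 mm and 10.7 degrees, less where a joint would pass 70% of its speed; a pose out of reach is approached as far as the arm can. A call with a number of a shift or a turn outside -1 to 1 is refused whole. A call with a gripper value outside its range is refused whole. The fingers move at their own pace and stop on an object; "newtons" is the grip in N (left out, the last holds). Time passes only in rows, so rows that do not move let the fingers close. It gives the time, the measured TCP pose, the force, the opening and the grip force at its end, in the units of the state.
- ctrl.get_obs(): the state, without advancing time (a new reading comes with each control period).
- eyes.get_image(name): name is "side" or "top"; returns a dict with "image" (480x640x3 uint8, red, green, blue), "z_map" (480x640 float32, m along the optical axis (not along the pixel's ray), 0 where there is no reading), "K" (3x3 intrinsics, pixels), "cam_to_world" (4x4, takes a point from camera to world coordinates). Camera axes: x right, y up, looking along -z (the intrinsics and any distortion apply to the point x, -y, -z); pixel columns grow to the right and rows downward; lengths in m; the calibration is good to about 2 mm. A picture is of the moment at which its call begins.
- job.finish_job(): hands the job in; it is judged then, once.
Trained networks look in the newest picture that a camera, given by its name, has taken for a name from the list of things; names that differ only in an ending like _2 or _b are one class to them, and where a whole thing is asked for, a point or a joint stands for the part that bears it (a point fixed in the world has none). Each returns a list of dicts, best first, with "p" (0 to 1); they miss things now and then, are a little off and sometimes report something else, mostly with a low value. They report only what shows in the picture. A call takes as long as a camera call. They do not tell look-alikes from the thing itself.
- nets.silhouettes(camera, name): "mask" (480x640 bool, what is visible of it) and "bbox" ([left, top, right, bottom] in pixels, round what is visible of it).
The state is a dict: "t": time; "q": joint angles; "dq": joint speeds; "effort": joint torques, N m; "tool_pos": TCP position; "tool_rot": TCP orientation; "contact_force": force on the tool from outside, world axes, zero at the start; "wrist_torque": the same for the moment, N m; "opening": finger opening in m; "grip_force": force on a finger pad.
Only numpy, scipy, OpenCV 4.12 (cv2) and the standard library are available. Lean on these libraries where they do the work, as an engineer would, in place of code of your own. Each camera call takes 0.05 s, during which the arm holds its last target. There are 200 camera calls.

## Task

The session is over: close up the small wooden supply chest. Push both open drawers fully home and push the raised lid over and down until it lies fully shut, in any order, without slamming anything or shoving the chest along the bench. Leave the tools in the chest's tray, and do not disturb the jars and the bottle standing around it.

Things in the scene. Friction and masses are not known exactly. Their poses are not given: they have to be found in the camera images.
- chest: Light wooden chest 200 mm deep (x) by 320 wide (y) by 100 high to the rim of its open tool tray (35 mm deep); 111 high shut. Loose on rubber feet, about 4.5 kg; slides if pushed with over 20 N. Origin: centre of its underside. Its x points from the drawer fronts to the hinged back, y to the left of someone facing the drawers. It stands sideways: the drawers open to the robot's right.
- drawer_left (a joint): How far the left drawer (seen facing the drawers, at chest y = +80 mm) stands out, in m: 0 = shut, up to 0.11. It slides along the chest's x with about 2 N of friction and stays where it is left; it does not spring back.
- drawer_right (a joint): The same for the right drawer (chest y = -80 mm).
- drawer_left_front (a point): Point on the outer face of the left drawer's front, mid-width, 30 mm above the bench; moves with the drawer; axes as the chest's, the face looks to -x. Flat board 156 mm wide, from 8 to 60 mm above the bench, no handle; a finger scoop 44 wide, 14 deep in the middle of its upper edge. Shut, it is at chest x = -110 mm, 10 mm proud of the chest.
- drawer_right_front (a point): The same point on the right drawer's front.
- lid (a joint): Lid angle in rad: 0 = shut (flat), 1.57 = upright, stop at 1.85. The lid stays at whatever angle it is left (friction hinges); its edge takes 2 to 3 N to push over from upright, less when low.
- lid_hinge (a point): Middle of the hinge line, which runs along chest y at chest x = +100 mm, 101 mm above the bench. The lid's underside lies on this line. Its axes turn with the lid; shut, they equal the chest's.
- lid_edge (a point): Middle of the lid's free edge, on its outer face. The lid is a flat board 208 mm from hinge to free edge, 320 wide, 10 thick, no handle. The outer face is on top when shut and looks away from the drawers (chest +x) when upright. Shut, the edge overhangs the chest's front wall by 8 mm.
- paint_jar: Glass jar with a metal cap, 64 mm across, 85 mm high, standing 110 to 170 mm behind the chest (its hinge side); leave it. Origin: centre of its underside.
- pigment_bottle: Small glass bottle with a plastic cap, 42 mm across, 85 mm high, beside the chest's right end towards the drawers' side; leave it. Origin: centre of its underside.
- brush_jar: Open glass jar, 72 mm across, with brushes standing in it up to 205 mm high and leaning out to about 40 mm from its axis, beside the chest's right end; leave it. Origin: centre of its underside.
- brush: Brush 150 mm long lying in the chest's tool tray; it stays there. Origin: centre of its underside.
- comb: Marbling comb, a wooden bar 150 by 22 by 10 mm with fine wire teeth, lying in the tool tray; it stays there. Origin: centre of its underside.
Mind the look-alikes: they are no part of the job. There is more than one size of the comb; the one meant has the size given above.

How it is judged:
At the end, for the whole second after the job is handed in: Both drawers are within 5 mm of shut and the lid within 0.03 rad of flat; the chest stands on the bench within 25 mm of where it was; the brush and comb lie in its tray; the jars and the bottle stand upright within 30 mm of where they were (value of joint each of drawer_left, drawer_right below 0.005 m and value of joint lid below 0.03 rad and distance of chest from where it was at the start of the episode below 0.025 m and angle between chest's own z axis and vertical below 0.05 rad and linear speed of chest below 0.02 m/s and distance of each of paint_jar, pigment_bottle, brush_jar from where it was at the start of the episode below 0.03 m and angle between each of paint_jar, pigment_bottle, brush_jar's own z axis and vertical below 0.3 rad and z of each of brush, comb in the frame of chest below 0.09 m); the robot touches nothing.
It fails at once if the chest is shoved more than 25 mm along the bench (distance of chest from where it was at the start of the episode above 0.025 m).
It fails at once if the chest is lifted (12 mm) or tipped (0.1 rad) (height (world z) of chest above 0.012 m or angle between chest's own z axis and vertical above 0.1 rad).
It fails at once if a drawer is slammed (closing faster than 0.5 m/s) or the lid is (faster than 3 rad/s) (velocity of joint any of drawer_left, drawer_right below -0.5 m/s or velocity of joint lid below -3 rad/s).
It fails at once if a jar or the bottle is lifted, pushed away (more than 30 mm) or tipped (more than 0.3 rad) (distance of any of paint_jar, pigment_bottle, brush_jar from where it was at the start of the episode above 0.03 m or angle between any of paint_jar, pigment_bottle, brush_jar's own z axis and vertical above 0.3 rad).
It fails at once if the brush or the comb is lifted out of the tray (z of any of brush, comb in the frame of chest above 0.11 m).
It also fails if it takes over 64 s, if anything falls off the work surface, if the arm or the gripper's body presses on something with over 40 N, if the wrist force passes 120 N, or if a joint passes its speed limit or range.

## Working session

There is one attempt and no reset: what is moved stays moved. The work goes in short steps, Python scripts to look and compute and a tool call to move; the robot and the scene stay as the last step left them, time stands still between calls to the robot, and variables do not carry over. Pictures are saved under pics/ and viewed, at most 10 in all, crops included, and the job is handed in when it is done.

Besides the shell and the picture viewer there is one more tool, called after "Request:" by a JSON object that holds its "fn" and its "kwargs". jog_arm: Moves the arm, as the interface text tells. Shift numbers are shares of 0.06 m and turn numbers shares of 0.1 rad, none past 1 either way. Its arguments: {"type":"object","properties":{"commands":{"type":"array","items":{"type":"number"}},"newtons":{"type":"number"}},"required":["commands"]}

```bash
mkdir -p pics; cat > h.py <<'E'
import numpy as np,cv2
from station import ctrl,eyes,job,nets
from scipy.spatial.transform import Rotation as R
def pts(d):
    z=d["z_map"];K=d["K"];v,u=np.mgrid[:480,:640]
    P=np.stack([(u-K[0,2])/K[0,0]*z,-(v-K[1,2])/K[1,1]*z,-z],-1)
    T=d["cam_to_world"];return P@T[:3,:3].T+T[:3,3]
def state():
    o=ctrl.get_obs();print(o["t"],np.round(o["tool_pos"],3),np.round(R.from_rotvec(o["tool_rot"]).as_matrix(),2).tolist(),np.round(o["contact_force"],1),o["opening"])
E
python3 - <<'E'
from h import *
for n in("side","top"):
    d=eyes.get_image(n);cv2.imwrite(f"pics/{n}0.png",d["image"][...,::-1]);np.savez(f"{n}0.npz",P=pts(d),**d)
    print(n,d["K"].tolist(),np.round(d["cam_to_world"],3).tolist())
    for k in("chest","drawer_left","drawer_right","lid","paint_jar","pigment_bottle","brush_jar","brush","comb"):
        P=pts(d)
        for s in nets.silhouettes(n,k)[:3]:
            m=s["mask"]&(d["z_map"]>0);q=P[m]
            print(k,round(s["p"],2),s["bbox"],np.round(np.percentile(q,[2,50,98],axis=0),3).tolist() if len(q) else 0)
state()
E
```

```text
side [[455.89174538743674, 0.0, 317.4591228079559], [0.0, 455.89174538743674, 234.2652566565348], [0.0, 0.0, 1.0]] [[0.828, 0.329, -0.455, 0.138], [-0.561, 0.514, -0.649, -0.485], [0.021, 0.792, 0.61, 0.652], [0.0, 0.0, 0.0, 1.0]]
chest 0.85 [172.4, 120.4, 438.7, 438.2] [[0.309, -0.188, 0.018], [0.435, 0.055, 0.083], [0.623, 0.136, 0.302]]
drawer_left 0.83 [267.6, 327.9, 383.9, 441.4] [[0.327, -0.191, 0.012], [0.395, -0.145, 0.035], [0.468, -0.078, 0.061]]
drawer_right 0.81 [345.9, 296.3, 435.1, 363.1] [[0.483, -0.152, 0.014], [0.549, -0.124, 0.048], [0.627, -0.081, 0.061]]
lid 0.88 [170.7, 121.0, 344.5, 279.3] [[0.308, 0.105, 0.106], [0.441, 0.121, 0.218], [0.617, 0.139, 0.307]]
pigment_bottle 0.59 [411.5, 255.3, 434.5, 298.2] [[0.667, -0.08, 0.007], [0.68, -0.068, 0.05], [0.7, -0.048, 0.086]]
brush_jar 0.17 [411.1, 255.7, 434.5, 297.0] [[0.668, -0.08, 0.006], [0.68, -0.068, 0.05], [0.698, -0.05, 0.086]]
brush 0.94 [317.2, 241.1, 379.3, 291.7] [[0.539, -0.059, 0.065], [0.557, 0.021, 0.081], [0.579, 0.084, 0.085]]
comb 0.64 [179.5, 268.1, 193.9, 305.2] [[0.286, 0.152, -0.001], [0.302
[... 1722 characters left out ...]
], [0.727, 0.119, 0.192]]
brush_jar 0.64 [443.8, 258.5, 508.5, 363.0] [[0.33, -0.187, 0.017], [0.395, -0.158, 0.035], [0.466, -0.114, 0.061]]
brush 0.83 [315.6, 195.0, 411.8, 227.2] [[0.539, -0.055, 0.062], [0.559, 0.032, 0.081], [0.577, 0.087, 0.084]]
comb 0.98 [313.8, 245.8, 414.9, 264.6] [[0.477, -0.054, 0.063], [0.488, 0.018, 0.073], [0.501, 0.088, 0.075]]
comb 0.9 [217.4, 366.0, 270.0, 387.7] [[0.29, 0.173, -0.001], [0.305, 0.213, 0.007], [0.319, 0.254, 0.009]]
comb 0.66 [147.6, 103.8, 222.5, 199.9] [[0.613, 0.252, -0.001], [0.69, 0.313, 0.012], [0.77, 0.379, 0.015]]
1.0 [0.168 0.602 0.231] [[-0.96, 0.27, 0.0], [0.27, 0.96, -0.0], [-0.0, -0.0, -1.0]] [-0.6 -0.3  0.2] 0.08520594781442452
```

View pics/side0.png

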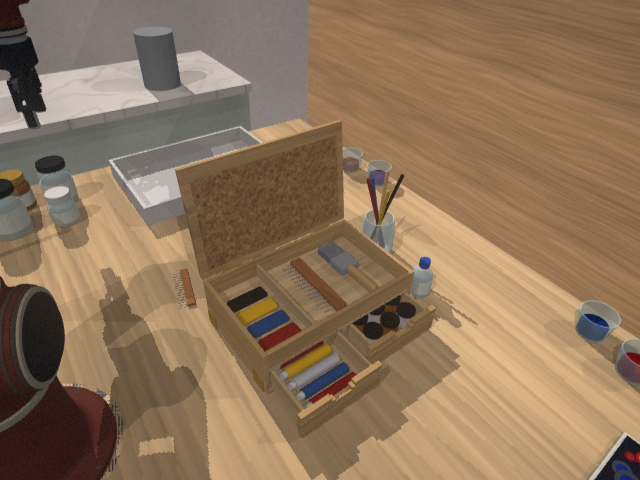

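View pics/top0.png

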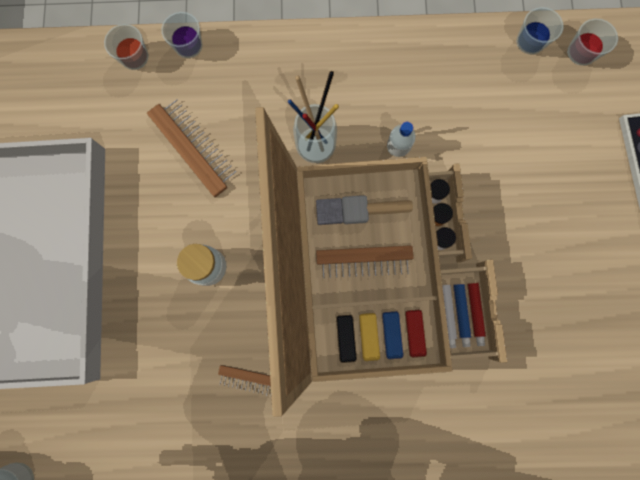

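The side view shows the lid upright (its top edge runs from about 180,170 to 342,125), with both drawers open: left at about 340,390 and right at about 395,325. In the top view the paint jar is at 200,263, the bottle at 402,138 and the brush jar at 315,135. The look-alikes are combs at 187,150 and 245,377 (top), which I'll leave alone. The comb that matters is the one in the tray at 364,255.

Next I'll fit the chest frame.

```bash
python3 - <<'E'
from h import *
def plane(q,iters=8):
    for _ in range(iters):
        c=q.mean(0);n=np.linalg.svd(q-c,full_matrices=False)[2][2];e=abs((q-c)@n);q=q[e<max(.003,2*np.median(e))]
    return c,n,q
side=np.load("side0.npz");top=np.load("top0.npz")
for nm,D in(("side",side),("top",top)):
    P=D["P"].reshape(-1,3);P=P[D["z_map"].ravel()>0]
    m=(P[:,0]>.33)&(P[:,0]<.6)&(P[:,1]>.08)&(P[:,1]<.16)&(P[:,2]>.13)&(P[:,2]<.295)
    c,n,q=plane(P[m]);n*=np.sign(n[1]);print(nm,"lid",c.round(4),n.round(4),len(q),"edge",np.percentile(P[(P[:,0]>.33)&(P[:,0]<.6)&(P[:,1]>.08)&(P[:,1]<.17)&(P[:,2]>.296)],[2,50,98],axis=0).round(3).tolist())
    for k,(a,b) in dict(L=(.31,.475),R=(.475,.635)).items():
        m=(P[:,0]>a)&(P[:,0]<b)&(P[:,1]<-.1)&(P[:,1]>-.25)&(P[:,2]>.02)&(P[:,2]<.065)
        q=P[m];xs=[];ys=[]
        for x in np.arange(a,b,.006):
            s=q[(q[:,0]>=x)&(q[:,0]<x+.006)]
            if len(s)>3: xs.append(x+.003);ys.append(np.percentile(s[:,1],3))
        print(nm,k,list(zip(np.round(xs,3).tolist(),np.round(ys,3).tolist())))
    m=(P[:,2]>.097)&(P[:,2]<.105)&(P[:,0]>.28)&(P[:,0]<.66)&(P[:,1]<.12)&(P[:,1]>-.13)
    r=cv2.minAreaRect(P[m][:,:2].astype(np.float32)*1000);print(nm,"rim",r)
E
```

```text
side lid [0.4539 0.1216 0.2172] [-0.0489  0.9917 -0.1191] 11302 edge [[0.334, 0.126, 0.296], [0.446, 0.133, 0.304], [0.592, 0.144, 0.308]]
side L [(0.325, -0.192), (0.331, -0.192), (0.337, -0.192), (0.343, -0.192), (0.349, -0.191), (0.355, -0.191), (0.361, -0.19), (0.367, -0.19), (0.373, -0.19), (0.379, -0.19), (0.385, -0.189), (0.391, -0.189), (0.397, -0.189), (0.403, -0.189), (0.409, -0.188), (0.415, -0.188), (0.421, -0.188), (0.427, -0.187), (0.433, -0.187), (0.439, -0.187), (0.445, -0.187), (0.451, -0.186), (0.457, -0.186), (0.463, -0.185), (0.469, -0.185), (0.475, -0.185)]
side R [(0.478, -0.185), (0.484, -0.153), (0.49, -0.152), (0.496, -0.153), (0.502, -0.152), (0.508, -0.152), (0.514, -0.151), (0.52, -0.151), (0.526, -0.151), (0.532, -0.15), (0.538, -0.151), (0.544, -0.15), (0.55, -0.15), (0.556, -0.149), (0.562, -0.149), (0.568, -0.149), (0.574, -0.148), (0.58, -0.148), (0.586, -0.148), (0.592, -0.148), (0.598, -0.147), (0.604, -0.147), (0.61, -0.147), (0.616, -0.146), (0.622, -0.146), (0.628, -0.146), (0.634, -0.145)]
side rim ((470.8744812011719, 11.812759399414062), (321.
[... 523 characters left out ...]
0.433, -0.184), (0.439, -0.183), (0.445, -0.185), (0.451, -0.185), (0.457, -0.184), (0.463, -0.182), (0.469, -0.184), (0.475, -0.183)]
top R [(0.478, -0.182), (0.484, -0.151), (0.49, -0.149), (0.496, -0.151), (0.502, -0.149), (0.508, -0.15), (0.514, -0.148), (0.52, -0.149), (0.526, -0.148), (0.532, -0.149), (0.538, -0.148), (0.544, -0.146), (0.55, -0.148), (0.556, -0.147), (0.562, -0.147), (0.568, -0.147), (0.574, -0.147), (0.58, -0.146), (0.586, -0.146), (0.592, -0.145), (0.598, -0.145), (0.604, -0.145), (0.61, -0.144), (0.616, -0.145), (0.622, -0.143), (0.628, -0.144), (0.634, -0.144)]
top rim ((470.1148681640625, 9.510040283203125), (320.3037109375, 201.16368103027344), 2.831503391265869)
```

Request:
{"fn": "jog_arm", "kwargs": {"commands": [0,0,-0.4,0,0,-1,0,0,0,-0.4,0,0,-1,0,0,0,0,0,0,-1,0,0,0,0,0,0,-0.2,0,-0.4,-0.5,0,0,0,0,0,-0.4,-0.5,0,0,0,0,0,-0.4,-0.5,0,0,0,0,0,-0.4,-0.5,0,0,0,0,0,-0.4,-0.5,0,0,0,0,0,-0.4,-0.5,0,0,0,0,0,-0.4,-0.5,0,0,0,0,0,-0.4,-0.5,0,0,0,0,0,-0.4,-0.5,0,0,0,0,0,-0.4,-0.5,0,0,0,0,0,-0.4,-0.5,0,0,0,0,0,0,-0.5,0,0,0,0,0,0,0,0,0,0,0,0], "newtons": 40}}

```text
t: 3.12
tool_pos: [0.449, 0.2538, 0.2787]
tool_rot: [0.07, -3.14, 0.001]
contact_force: [0.2, 0.0, -0.1]
opening: -0.0002
grip_force: 0.0
```

```bash
python3 - <<'E'
from h import *
state()
E
```

```text
3.125 [0.449 0.254 0.279] [[-1.0, -0.04, -0.0], [-0.04, 1.0, -0.0], [0.0, -0.0, -1.0]] [ 0.2  0.  -0.1] -0.00020017194415371375
```

Request:
{"fn": "jog_arm", "kwargs": {"commands": [0,-0.35,0,0,0,0,0,0,-0.35,0,0,0,0,0,0,-0.35,0,0,0,0,0,0,-0.35,0,0,0,0,0,0,-0.2,0,0,0,0,0,0,-0.2,0,0,0,0,0,0,-0.2,0,0,0,0,0,0,-0.2,0.02,0,0,0,0,0,-0.2,0.02,0,0,0,0,0,-0.2,0.02,0,0,0,0,0,-0.2,0,0,0,0,0]}}

```text
t: 4.5
tool_pos: [0.4566, 0.0866, 0.2749]
tool_rot: [0.075, -3.139, -0.0]
contact_force: [0.1, 2.4, -0.9]
opening: 0.0002
grip_force: 1.0
```

```bash
cat > look.py <<'E'
from h import *
import sys
state()
D=eyes.get_image(sys.argv[1]);cv2.imwrite(f"pics/{sys.argv[2]}.png",D["image"][...,::-1])
E
python3 look.py side s1
```

```text
4.5 [0.457 0.087 0.275] [[-1.0, -0.05, -0.0], [-0.05, 1.0, 0.0], [0.0, 0.0, -1.0]] [ 0.1  2.4 -0.9] 0.00015965230700440325
```

View pics/s1.png

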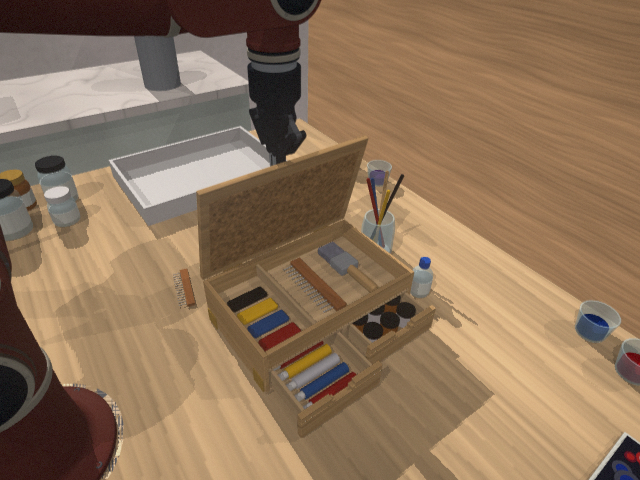

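The fingers are behind the lid (contact at about 278,160) and the lid is turning, with a push force of 2.4 N. I'll carry on along the arc.

Request:
{"fn": "jog_arm", "kwargs": {"commands": [0,-0.25,0.07,0,0,0,0,0,-0.25,0.07,0,0,0,0,0,-0.25,0.07,0,0,0,0,0,-0.22,0.15,0,0,0,0,0,-0.22,0.15,0,0,0,0,0,-0.22,0.15,0,0,0,0,0,-0.17,0.2,0,0,0,0,0,-0.17,0.2,0,0,0,0,0,-0.17,0.2,0,0,0,0,0,-0.11,0.24,0,0,0,0,0,-0.11,0.24,0,0,0,0,0,-0.11,0.24,0,0,0,0,0,-0.04,0.17,0,0,0,0,0,-0.04,0.17,0,0,0,0,0,0,0,0,0,0,0]}}

```text
t: 6.42
tool_pos: [0.463, -0.0521, 0.1353]
tool_rot: [0.076, -3.139, -0.001]
contact_force: [-0.5, 0.7, -0.6]
opening: -0.0
grip_force: 0.0
```

Request:
{"fn": "jog_arm", "kwargs": {"commands": [0,0,0.1,0,0,0,0,0,0,0.1,0,0,0,0,0,0,0.1,0,0,0,0,0,0,0.08,0,0,0,0,0,0,0,0,0,0,0]}}

```text
t: 7.05
tool_pos: [0.4632, -0.052, 0.113]
tool_rot: [0.076, -3.139, -0.001]
contact_force: [0.2, -1.1, -0.0]
opening: 0.0003
grip_force: 0.0
```

Request:
{"fn": "jog_arm", "kwargs": {"commands": [0,0,0.03,0,0,0,0,0,0,0.03,0,0,0,0,0,0,0.02,0,0,0,0,0,0,0,0,0,0,0]}}

```text
t: 7.55
tool_pos: [0.4637, -0.0523, 0.1109]
tool_rot: [0.076, -3.14, -0.0]
contact_force: [-6.8, 0.6, 11.9]
opening: 0.0001
grip_force: 5.8
```

The lid is shut (12 N on contact). Now I'll lift clear, go over to the drawer side and tilt the tool.

Request:
{"fn": "jog_arm", "kwargs": {"commands": [0,0,-0.3,0,0,0,0,0,0,-0.8,0,0,0,0,0,0,-0.8,0,0,0,0,0.26,-0.68,0,0,0,0,0,0.26,-0.68,0,0,0,0,0,0.26,-0.68,0,0,0,0,0,0.26,-0.68,0,0,0,0,0,0.26,-0.68,0,0,0,0,0,0,0,0,-1,0,0,0,0,0,0,-1,0,0,0,0,0,0,-1,0,0,0,0,0,0,-1,0,0,0,0,0,0,-1,0,0,0,0,0,0,0,0,0,0]}}

```text
t: 9.3
tool_pos: [0.3954, -0.2607, 0.2224]
tool_rot: [0.07, -3.031, -0.774]
contact_force: [-0.4, -0.4, -1.2]
opening: -0.0
grip_force: 0.0
```

```bash
python3 look.py top t1;python3 - <<'E'
from h import *
D=eyes.get_image("side");P=pts(D).reshape(-1,3)
m=(P[:,2]>.1)&(P[:,2]<.12)&(P[:,0]>.28)&(P[:,0]<.66)&(P[:,1]<.13)&(P[:,1]>-.13);q=P[m]
print(cv2.minAreaRect(q[:,:2].astype(np.float32)*1000),np.percentile(q[:,2],[5,50,95]),[np.median(q[abs(q[:,1]-y)<.01,2]).round(4) for y in(-.09,-.05,0,.05,.09)])
E
```

```text
9.3 [ 0.395 -0.261  0.222] [[-1.0, -0.04, -0.02], [-0.05, 0.88, 0.48], [0.0, 0.48, -0.88]] [-0.4 -0.4 -1.2] -1.1162247454295848e-05
((429.06219482421875, 2.4586563110351562), (236.98245239257812, 210.37086486816406), 2.8717520236968994) [0.10907697 0.1113626  0.11296197] [np.float64(0.1113), np.float64(0.1114), np.float64(0.1114), np.float64(0.1113), np.float64(0.1116)]
```

View pics/t1.png

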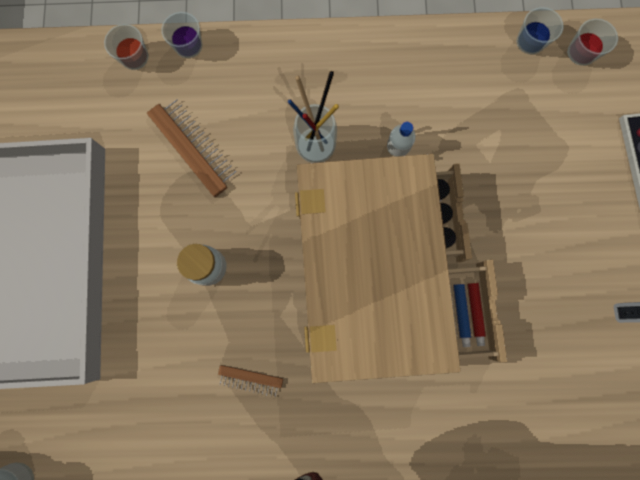

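The lid lies flat: its top is at 0.111 m across the whole board and the chest hasn't moved. Lowering in front of the left drawer.

Request:
{"fn": "jog_arm", "kwargs": {"commands": [0,-0.3,0.56,0,0,0,0,0,-0.3,0.56,0,0,0,0,0,-0.3,0.56,0,0,0,0,0,-0.3,0.56,0,0,0,0,0,-0.3,0.55,0,0,0,0,0,0,0,0,0,0,0,0,0.18,0.1,0,0,0,0,0,0.18,0.1,0,0,0,0,0,0.18,0.1,0,0,0,0,0,0.18,0.1,0,0,0,0]}}

```text
t: 10.65
tool_pos: [0.3933, -0.2083, 0.0331]
tool_rot: [0.074, -3.033, -0.773]
contact_force: [-0.1, 0.4, -0.2]
opening: 0.0002
grip_force: 0.0
```

Request:
{"fn": "jog_arm", "kwargs": {"commands": [0,0.15,0.083,0,0,0,0,0,0.15,0.083,0,0,0,0,0,0.15,0.083,0,0,0,0,0,0.15,0.083,0,0,0,0,0,0.15,0.083,0,0,0,0,0,0.15,0.083,0,0,0,0,0,0.15,0.083,0,0,0,0,0,0,0,0,0,0,0]}}

```text
t: 11.65
tool_pos: [0.3893, -0.1359, 0.0318]
tool_rot: [0.074, -3.03, -0.776]
contact_force: [0.3, 0.5, -0.6]
opening: -0.0002
grip_force: 0.0
```

```bash
python3 look.py side s2
```

```text
11.65 [ 0.389 -0.136  0.032] [[-1.0, -0.04, -0.02], [-0.05, 0.88, 0.48], [0.0, 0.48, -0.88]] [ 0.3  0.5 -0.6] -0.00018181458261129257
```

View pics/s2.png

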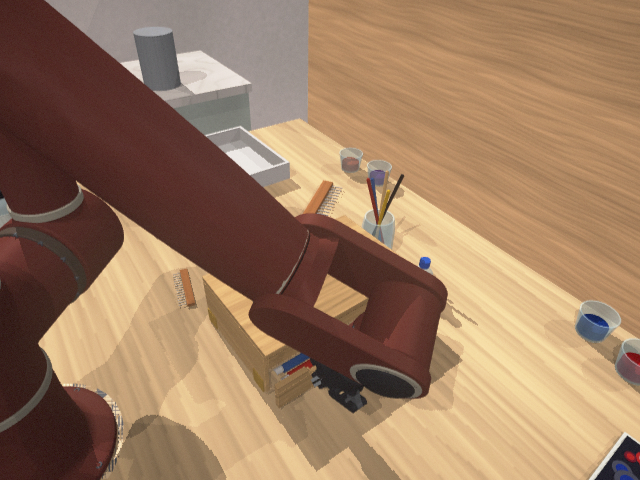

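The gripper (about 335,380) is at the drawer front, and the drawer is now mostly in. The last few mm go gently.

Request:
{"fn": "jog_arm", "kwargs": {"commands": [0,0.06,0.032,0,0,0,0,0,0.06,0.032,0,0,0,0,0,0.06,0.032,0,0,0,0]}}

```text
t: 12.08
tool_pos: [0.389, -0.125, 0.032]
tool_rot: [0.073, -3.032, -0.773]
contact_force: [0.1, -1.9, -2.3]
opening: 0.0001
grip_force: 1.1
```

Request:
{"fn": "jog_arm", "kwargs": {"commands": [0,0.04,0.02,0,0,0,0]}}

```text
t: 12.2
tool_pos: [0.3888, -0.1221, 0.0321]
tool_rot: [0.073, -3.032, -0.774]
contact_force: [0.2, -2.2, -2.0]
opening: 0.0001
grip_force: 1.1
```

Request:
{"fn": "jog_arm", "kwargs": {"commands": [0,0.03,0.015,0,0,0,0]}}

```text
t: 12.32
tool_pos: [0.3888, -0.1202, 0.0323]
tool_rot: [0.073, -3.032, -0.774]
contact_force: [-0.6, -2.7, -2.2]
opening: -0.0004
grip_force: 1.1
```

Still only drawer friction, so I'll keep inching in.

Request:
{"fn": "jog_arm", "kwargs": {"commands": [0,0.03,0.015,0,0,0,0]}}

```text
t: 12.45
tool_pos: [0.3887, -0.1182, 0.0324]
tool_rot: [0.073, -3.032, -0.774]
contact_force: [-0.8, -2.0, -1.3]
opening: -0.0001
grip_force: 1.1
```

Request:
{"fn": "jog_arm", "kwargs": {"commands": [0,0.025,0.012,0,0,0,0]}}

```text
t: 12.58
tool_pos: [0.3887, -0.1166, 0.0326]
tool_rot: [0.073, -3.032, -0.774]
contact_force: [-0.1, -1.5, -0.4]
opening: -0.0003
grip_force: 1.0
```

Request:
{"fn": "jog_arm", "kwargs": {"commands": [0,0.025,0.012,0,0,0,0]}}

```text
t: 12.7
tool_pos: [0.3886, -0.1149, 0.0326]
tool_rot: [0.073, -3.032, -0.774]
contact_force: [0.0, -3.3, -1.9]
opening: 0.0001
grip_force: 1.0
```

Request:
{"fn": "jog_arm", "kwargs": {"commands": [0,0.025,0.012,0,0,0,0]}}

```text
t: 12.82
tool_pos: [0.3885, -0.1133, 0.0328]
tool_rot: [0.073, -3.032, -0.774]
contact_force: [1.0, -2.0, -2.3]
opening: -0.0
grip_force: 1.0
```

Request:
{"fn": "jog_arm", "kwargs": {"commands": [0,0.02,0.01,0,0,0,0]}}

```text
t: 12.95
tool_pos: [0.3884, -0.1119, 0.0328]
tool_rot: [0.073, -3.032, -0.774]
contact_force: [0.3, -2.3, -0.9]
opening: 0.0
grip_force: 1.0
```

Request:
{"fn": "jog_arm", "kwargs": {"commands": [0,0.02,0.01,0,0,0,0]}}

```text
t: 13.08
tool_pos: [0.3884, -0.1109, 0.0328]
tool_rot: [0.073, -3.032, -0.773]
contact_force: [-0.8, -5.0, -1.9]
opening: -0.0002
grip_force: 2.8
```

Request:
{"fn": "jog_arm", "kwargs": {"commands": [0,0.02,0.01,0,0,0,0]}}

```text
t: 13.2
tool_pos: [0.3885, -0.1108, 0.0329]
tool_rot: [0.074, -3.033, -0.768]
contact_force: [-2.5, -10.1, -1.5]
opening: 0.0004
grip_force: 4.0
```

Request:
{"fn": "jog_arm", "kwargs": {"commands": [0,0.02,0.01,0,0,0,0]}}

```text
t: 13.32
tool_pos: [0.3885, -0.1109, 0.0329]
tool_rot: [0.074, -3.035, -0.762]
contact_force: [-2.2, -16.2, -2.9]
opening: 0.0
grip_force: 3.5
```

```bash
python3 - <<'E'
from h import *
state()
for n in("side","top"):
    D=eyes.get_image(n);P=pts(D).reshape(-1,3)
    for x in(.34,.37,.4,.43,.45,.51,.55,.6):
        q=P[(abs(P[:,0]-x)<.008)&(P[:,2]>.015)&(P[:,2]<.063)&(P[:,1]>-.17)&(P[:,1]<-.085)];print(n,x,len(q),np.percentile(q[:,1],[5,50]).round(4) if len(q) else "")
E
```

```text
13.325 [ 0.389 -0.111  0.033] [[-1.0, -0.04, -0.02], [-0.05, 0.88, 0.47], [-0.0, 0.47, -0.88]] [ -2.2 -16.2  -2.9] 2.1529254696449868e-05
side 0.34 222 [-0.1079 -0.1066]
side 0.37 253 [-0.1266 -0.1056]
side 0.4 9 [-0.1355 -0.0866]
side 0.43 0 
side 0.45 0 
side 0.51 0 
side 0.55 0 
side 0.6 121 [-0.1474 -0.1463]
top 0.34 0 
top 0.37 0 
top 0.4 0 
top 0.43 0 
top 0.45 0 
top 0.51 273 [-0.1485 -0.1404]
top 0.55 239 [-0.1463 -0.1348]
top 0.6 239 [-0.1446 -0.1362]
```

The left drawer is home: its face is at y = -0.108 as expected, with a firm stop. Backing off and going across to the right drawer.

Request:
{"fn": "jog_arm", "kwargs": {"commands": [0,-0.1,-0.05,0,0,0,0,0,-0.3,-0.17,0,0,0,0,0,-0.4,-0.22,0,0,0,0,0,-0.4,-0.22,0,0,0,0,0,-0.2,-0.1,0,0,0,0,-0.46,0,0,0,0,0,0,-0.46,0,0,0,0,0,0,-0.46,0,0,0,0,0,0,-0.46,0,0,0,0,0,0,-0.46,0,0,0,0,0,0,-0.46,0,0,0,0,0,0,0,0,0,0,0,0,0]}}

```text
t: 14.92
tool_pos: [0.5593, -0.1953, 0.0326]
tool_rot: [0.076, -3.031, -0.775]
contact_force: [-0.1, 1.3, 0.3]
opening: -0.0001
grip_force: 0.0
```

Request:
{"fn": "jog_arm", "kwargs": {"commands": [0,0.19,0.105,0,0,0,0,0,0.19,0.105,0,0,0,0,0,0.19,0.105,0,0,0,0,0,0.12,0.064,0,0,0,0,0,0.12,0.064,0,0,0,0,0,0.12,0.064,0,0,0,0,0,0.12,0.064,0,0,0,0,0,0.1,0.055,0,0,0,0]}}

```text
t: 15.92
tool_pos: [0.5543, -0.1165, 0.0327]
tool_rot: [0.073, -3.031, -0.774]
contact_force: [-1.8, -2.4, -1.4]
opening: -0.0001
grip_force: 1.2
```

Request:
{"fn": "jog_arm", "kwargs": {"commands": [0,0.06,0.03,0,0,0,0]}}

```text
t: 16.05
tool_pos: [0.5543, -0.1125, 0.0329]
tool_rot: [0.073, -3.032, -0.774]
contact_force: [-0.1, -2.9, -2.5]
opening: -0.0001
grip_force: 1.1
```

Request:
{"fn": "jog_arm", "kwargs": {"commands": [0,0.04,0.02,0,0,0,0]}}

```text
t: 16.18
tool_pos: [0.5543, -0.1101, 0.033]
tool_rot: [0.073, -3.032, -0.774]
contact_force: [-0.6, -2.6, -1.7]
opening: 0.0
grip_force: 1.1
```

Request:
{"fn": "jog_arm", "kwargs": {"commands": [0,0.03,0.015,0,0,0,0]}}

```text
t: 16.3
tool_pos: [0.5542, -0.1083, 0.0331]
tool_rot: [0.073, -3.032, -0.774]
contact_force: [-0.6, -1.7, -1.4]
opening: 0.0
grip_force: 1.1
```

Request:
{"fn": "jog_arm", "kwargs": {"commands": [0,0.03,0.015,0,0,0,0]}}

```text
t: 16.42
tool_pos: [0.5542, -0.1063, 0.0332]
tool_rot: [0.073, -3.032, -0.774]
contact_force: [-0.1, -2.2, -1.1]
opening: 0.0001
grip_force: 1.0
```

Request:
{"fn": "jog_arm", "kwargs": {"commands": [0,0.025,0.012,0,0,0,0]}}

```text
t: 16.55
tool_pos: [0.5541, -0.1047, 0.0333]
tool_rot: [0.073, -3.032, -0.774]
contact_force: [-0.0, -1.8, -1.2]
opening: 0.0002
grip_force: 1.0
```

Request:
{"fn": "jog_arm", "kwargs": {"commands": [0,0.02,0.01,0,0,0,0]}}

```text
t: 16.68
tool_pos: [0.554, -0.1033, 0.0334]
tool_rot: [0.073, -3.032, -0.774]
contact_force: [0.3, -2.7, -1.8]
opening: 0.0002
grip_force: 1.0
```

Request:
{"fn": "jog_arm", "kwargs": {"commands": [0,0.02,0.01,0,0,0,0]}}

```text
t: 16.8
tool_pos: [0.554, -0.1026, 0.0334]
tool_rot: [0.073, -3.033, -0.772]
contact_force: [-1.7, -6.0, -0.9]
opening: 0.0002
grip_force: 3.1
```

The stop is reached (6 N and rising). Backing off and clearing the view for a check.

Request:
{"fn": "jog_arm", "kwargs": {"commands": [0,0.01,0.005,0,0,0,0,0,-0.2,-0.1,0,0,0,0,0,-0.4,-0.22,0,0,0,0,0,-0.6,-0.33,0,0,0,0,0,-0.6,-0.33,0,0,0,0,0,0,-0.8,0,0,0,0,0,0,-0.8,0,0,0,0,0,0,-0.8,0,0,0,0,0,0,-0.8,0,0,0,0,0,0,0,0,0,0,0]}}

```text
t: 18.05
tool_pos: [0.5655, -0.3206, 0.2069]
tool_rot: [0.072, -3.041, -0.767]
contact_force: [0.4, 0.5, -0.0]
opening: 0.0
grip_force: 0.0
```

```bash
python3 look.py top t2; python3 - <<'E'
from h import *
for n in("side","top"):
    D=eyes.get_image(n);P=pts(D).reshape(-1,3);cv2.imwrite(f"pics/{n}_end.png",D["image"][...,::-1])
    for x in(.34,.37,.42,.45,.51,.54,.58,.61):
        q=P[(abs(P[:,0]-x)<.008)&(P[:,2]>.015)&(P[:,2]<.063)&(P[:,1]>-.17)&(P[:,1]<-.085)];print(n,x,len(q),np.percentile(q[:,1],[5,50]).round(4) if len(q) else "", round(-.102+(x-.471)*.047,4))
    q=P[(P[:,2]>.1)&(P[:,2]<.12)&(P[:,0]>.28)&(P[:,0]<.66)&(P[:,1]<.13)&(P[:,1]>-.13)]
    if len(q):print(cv2.minAreaRect(q[:,:2].astype(np.float32)*1000),np.percentile(q[:,2],[5,50,95]))
E
```

```text
18.05 [ 0.565 -0.321  0.207] [[-1.0, -0.04, -0.02], [-0.05, 0.88, 0.47], [-0.01, 0.47, -0.88]] [ 0.4  0.5 -0. ] 3.493254429099874e-05
side 0.34 218 [-0.1082 -0.1067] -0.1082
side 0.37 196 [-0.1068 -0.1054] -0.1067
side 0.42 198 [-0.1042 -0.1026] -0.1044
side 0.45 176 [-0.1028 -0.1014] -0.103
side 0.51 164 [-0.0997 -0.0984] -0.1002
side 0.54 112 [-0.0982 -0.0969] -0.0988
side 0.58 151 [-0.0962 -0.0948] -0.0969
side 0.61 117 [-0.0949 -0.0936] -0.0955
((470.9797058105469, 5.058013916015625), (321.7362365722656, 210.07589721679688), 2.9655873775482178) [0.10929542 0.11136527 0.112993  ]
top 0.34 0  -0.1082
top 0.37 0  -0.1067
top 0.42 0  -0.1044
top 0.45 0  -0.103
top 0.51 0  -0.1002
top 0.54 0  -0.0988
top 0.58 0  -0.0969
top 0.61 0  -0.0955
((470.45843505859375, 8.195022583007812), (320.7611083984375, 214.1601104736328), 2.8065640926361084) [0.10905468 0.11098648 0.11288074]
```

View pics/t2.png

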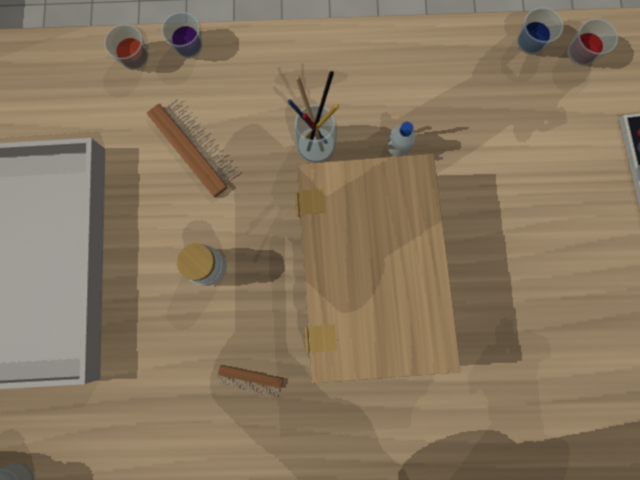

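The lid is flat, both drawers are home, and the chest (about 380,268), jars and bottle are where they were. Handing in.

```bash
python3 -c "
from station import job
print(job.finish_job())"
```

```text
the job is handed in; nothing more can be done
None
```

The job is handed in: in the final camera check both drawers and the lid were shut, with the chest, jars and bottle where they started; the hand-in call returned no verdict.

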